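Push the vial rack up the sloped stand to its top stop

ROBOT

A 7-joint arm with a two-finger parallel gripper is mounted at the origin on a cart in front of the work surface, level with it; the furniture and walls round the work are solid. World frame = base frame: x ahead of the robot, y to its left, z up, the work surface at z = 0. Lengths are in m, angles in rad, forces in N, time in s.
With the tool pointing down it reaches from about 0.425 to 0.925 m from the base axis. Payload 6.8 kg.
Tool frame: the origin (TCP) lies on the front face of the gripper's body, between the roots of the fingers; the fingertips stand 73 mm ahead of it and the grasp point (between the pads) lies 54 mm ahead of it (env.nose_length is the distance from the TCP to the fingertips, in m); z points along the fingers, y is the line along which they close (so a half turn about z gives the same grasp; the last joint's range is limited). The gripper opens to 85 mm and grips with 20 to 120 N. Pads are 22 mm wide; open, the fingers measure 114 mm over their backs; the gripper's body (76 mm by 85 mm) begins 54 mm behind the grasp point. The pads swing forward as they close: fully open they stand 13 mm farther back than shut.
Start: joints at [-1.274, 0.477, 0.022, 1.555, -0.011, 1.109, -0.083], TCP at [0.266, 0.62, 0.304] pointing down, gripper open.
Joint ranges: [-2.96, 2.96], [-0.34, 2.1], [-1.41, 1.46], [0.24, 2.44], [-1.37, 4.51], [0.17, 1.92], [-2.96, 2.96]. Speed limits (rad/s): [2.39, 2.39, 3.14, 3.14, 3.14, 3.14, 3.14].

INTERFACE

Orientations are given as a unit quaternion [w, x, y, z].
In Python, from cell import env, kin, camera, calibration, job gives the robot as it stands. The module is installed in compiled form; this text tells all that it offers. Calls block until the motion is done:
- env.reach(position, orientation): joint-space move of the TCP to a pose.
- env.movel(position, velocity=0.15, rot=None, stop_force=None): straight line of the TCP; rot=None keeps the orientation; velocity is the mean speed in m/s. With stop_force (N) it stops when the force on the tool has changed by that much, and returns True; else False.
- env.goto_joints(angles): joint-space move.
- env.grip(opening, f_grip=None): finger opening in m; f_grip is the grip in N (None keeps the last); returns when the fingers have stopped.
- env.dwell(seconds).
- kin.inverse_kinematics(position, orientation): joint angles nearest the present ones, or None.
- env.get_state(): the state.
- camera(name): name is "scene" or "top" or "wrist"; returns (picture, depth): 384x512x3 uint8, blue, green, red; 384x512 float32, m along the optical axis (not along the pixel's ray), 0 where there is no reading.
- calibration(name): a dict with "fx", "fy", "cx", "cy" (pixels), "rvec" (rotation vector, rad) and "tvec" (3), from world to camera coordinates, as OpenCV has them. Camera axes: x right, y down, z forward; pixel columns grow to the right and rows downward; lengths in m; the calibration is good to about 2 mm. The wrist camera is an equidistant fisheye: a pixel r from the principal point sees the ray r / f radians off the axis. A picture is of the moment at which its call begins: read the wrist's pose just before it. calibration takes no time and is no camera call; for the wrist camera it gives the pose at the moment of the call.
A pose or a line that the arm cannot do raises env.PlanningError and nothing moves.
- job.job_done(): hands the job in; it is judged then, once.
The state is a dict: "time": time; "qpos": joint angles; "joint_velocities": joint speeds; "joint_torque": joint torques, N m; "tcp_pos": TCP position; "orientation": TCP orientation; "force": force on the tool from outside, world axes, zero at the start; "torque": the same for the moment, N m; "opening": finger opening in m; "gripper_force": force on a finger pad.
Only numpy, scipy, OpenCV 4.12 (cv2) and the standard library are available. Lean on these libraries where they do the work, as an engineer would, in place of code of your own. Each camera call takes 0.05 s, during which the arm holds its last target. There are 200 camera calls.

TASK

The empty vial rack stands on end among the things at the back of the bench. Lay it flat on the bench with its vial holes up, in front of the low end of the sloped aluminium stand, and let go of it there; then push it lengthwise up the slope between the rails until its front end rests against the top stop, and leave it there. Do not knock over or shift the beaker, the wash bottle, the pen cup or the kitchen timer.

Things in the scene. Friction and masses are not known exactly. Their poses are not given: they have to be found in the camera images.
- rack: empty white vial rack, 52 (x) x 140 (y) x 30 mm (z), 0.08-0.17 kg, both ends alike. Origin: centre of its 52x140 underside; z points out of the face with the four vial holes. Solid slab at z 0-10, side bars at z 26-30 mm, long sides open between. At the start it stands on one end in a row of things 125 mm apart: y up, origin 70 mm above the bench, hole face within 0.4 rad of facing the robot (-x)
- stand: fixed aluminium stand whose deck slopes up at 9 degrees, 90 mm wide. Origin: on the bench, middle of the low edge, where the deck rises out of the bench without a lip; x points uphill (horizontal; roughly to the robot's right), y across, z up. Along the slope: bare deck for 54 mm, then flared guides to 100 mm, rails to 250 mm, where the top stop (34 mm high) begins
- mouth (a point): mid deck, 100 mm up the slope from the low edge: entry between the two side rails. Rails 58 mm apart inside, 38 mm high, with lips reaching 6 mm inward, underside 35 mm above the deck, so the rack enters only by sliding in from below. In front of it two flared guides, 24 mm high, narrow from about 87 mm to about 58 mm apart
- home (a point): point on the deck's surface, 70 mm down the slope from the face of the top stop, mid channel: the rack's origin lies here when its end rests against the stop
- beaker: clear plastic beaker 70 mm across, 81 mm high; origin at the centre of its underside. Bystander
- wash_bottle: white wash bottle with a bent spout, 64 x 86 mm, 188 mm high; origin at the centre of its underside. Bystander
- pen_cup: pale cup holding pens, 70 mm across, 138 mm high over the pens; origin at the centre of its underside. Bystander
- timer: round mechanical kitchen timer, cream with a dark dial, 66 mm across, 46 mm high; stands on the bench behind the place in front of the stand's low end, about 0.3 m downhill of that edge; origin at the centre of its underside. Bystander
There are look-alikes about, which are no part of the job. What is shaped like the rack but red or turquoise is not meant.

How it is judged:
On the way:
1. the rack lies flat on the bench, holes up, short of the slope, and has been let go (angle between rack's own z axis and vertical below 0.15 rad and height (world z) of rack below 0.012 m and x of rack in the frame of stand below 0 m and contact force between rack and the fingers below 0.05 N and linear speed of rack below 0.02 m/s), for 0.2 s.
At the end, for the whole second after the job is handed in: The rack lies holes up on the sloped deck between the rails, its end against the top stop (within 4 mm along the slope, its origin within 6 mm of the home point), at rest and released; beaker, wash bottle, pen cup and timer stand where they stood (within 25 mm, tilted less than 0.3 rad) (distance between rack and home below 0.006 m and x of rack in the frame of home above -0.004 m and angle between rack's own z axis and vertical below 0.22 rad and linear speed of rack below 0.01 m/s); the robot touches nothing.
It fails at once if the beaker is shifted or knocked over (distance of beaker from where it was at the start of the episode above 0.025 m or angle between beaker's own z axis and vertical above 0.3 rad).
It fails at once if the wash bottle is shifted or knocked over (distance of wash_bottle from where it was at the start of the episode above 0.025 m or angle between wash_bottle's own z axis and vertical above 0.3 rad).
It fails at once if the pen cup is shifted or knocked over (distance of pen_cup from where it was at the start of the episode above 0.025 m or angle between pen_cup's own z axis and vertical above 0.3 rad).
It fails at once if the timer is shifted or knocked over (distance of timer from where it was at the start of the episode above 0.025 m or angle between timer's own z axis and vertical above 0.3 rad).
It also fails if it takes over 58 s, if anything falls off the work surface, if the arm or the gripper's body presses on something with over 40 N, if the wrist force passes 120 N, or if a joint passes its speed limit or range.

## Working session

There is one attempt and no reset: what is moved stays moved. The work goes in short steps, each a Python script; the robot and the scene stay as the last script left them, time stands still between calls to the robot, and variables do not carry over. Pictures are saved under pics/ and viewed, at most 10 in all, crops included, and the job is handed in when it is done.

```bash
mkdir -p pics; ls; cat > h.py <<'E'
import numpy as np, cv2
from scipy.spatial.transform import Rotation as R
from cell import env, kin, camera, calibration, job
def snap(n):
    c=calibration(n); p,d=camera(n); return p,d,c
def pts(d,c):
    "world points per pixel (pinhole)"
    v,u=np.mgrid[:d.shape[0],:d.shape[1]]
    P=np.dstack([(u-c['cx'])/c['fx']*d,(v-c['cy'])/c['fy']*d,d])
    M=cv2.Rodrigues(np.array(c['rvec'],float))[0]
    return (P-np.array(c['tvec']).ravel())@M
E
python3 - <<'E'
from h import *
for n in ('scene','top'):
    p,d,c=snap(n); np.savez(n+'.npz',p=p,d=d,w=pts(d,c)); cv2.imwrite(f'pics/{n}0.png',p)
    M=cv2.Rodrigues(np.array(c['rvec'],float))[0]; print(n,-M.T@np.array(c['tvec']).ravel(),M[2],c['fx'])
s=env.get_state(); print(s['time'],s['tcp_pos'],s['orientation'])
E
```

```text
pics
scene [ 0.13753368 -0.52194628  0.69799226] [ 0.42825021  0.60682293 -0.66960264] 391.5703561356937
top [0.40864231 0.07327901 1.29470481] [ 0.13106735 -0.02304601 -0.99110556] 431.6510061621192
0.1 [0.2656639  0.62007869 0.30301881] [-9.60606956e-05  2.00981695e-01  9.79594648e-01 -8.21780341e-04]
```

View pics/scene0.png

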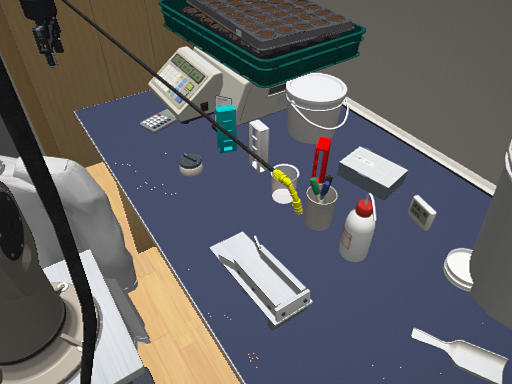

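View pics/top0.png

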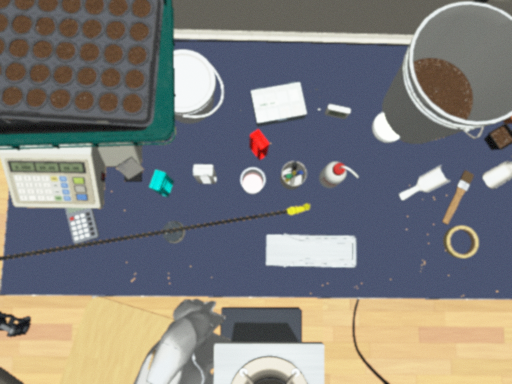

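Scene picture: the white rack stands at (259,146), with the turquoise look-alike at (226,128) and the red one at (322,158). The beaker is at (285,183), the cup at (320,205), the bottle at (357,235), the timer at (190,163), and the stand runs from (230,240) to (290,310). In the top picture the rack is at (204,173), turquoise at (161,182), red at (260,143). The stand spans (265–356, 235–268), and a cable with a yellow end at (298,210) crosses the view. By colour, I choose the white one.

```bash
python3 - <<'E'
from h import *
t=np.load('top.npz'); p,d,w=t['p'],t['d'],t['w']
s=np.load('scene.npz'); W=s['w']
r=np.round
print('bench',r(w[280,200],3),'cable',[list(r(w[v,u],3)) for v,u in((210,300),(209,297),(219,240),(240,120))])
def box(m,lab,w=w):
    q=w[m]; 
    if len(q)<4: print(lab,len(q));return
    rc=cv2.minAreaRect(q[:,:2].astype(np.float32)); print(lab,len(q),'rect',r(rc[0],4),r(rc[1],4),r(rc[2],1),'z',r(np.percentile(q[:,2],[5,50,95]),3))
def win(u0,u1,v0,v1):
    m=np.zeros(d.shape,bool); m[v0:v1,u0:u1]=1; return m&(d>0)
box(win(185,225,155,195)&(w[...,2]>.125)&(w[...,2]<.16),'rack top')
box(win(235,272,160,196)&(w[...,2]>.07)&(w[...,2]<.09),'beaker')
box(win(275,310,155,190)&(w[...,2]>.08)&(w[...,2]<.15),'cup')
box(win(315,362,155,190)&(w[...,2]>.03)&(w[...,2]<.20),'bottle')
box(win(160,188,218,246)&(w[...,2]>.03)&(w[...,2]<.06),'timer')
box(win(145,178,165,200)&(w[...,2]>.12)&(w[...,2]<.16),'turq')
box(win(245,272,125,160)&(w[...,2]>.12)&(w[...,2]<.16),'red')
st=win(255,365,225,275)&(w[...,2]>.012)&(w[...,2]<.12); box(st,'stand')
white=win(255,365,225,275)&(p.min(2)>120); box(white,'stand white')
# scene view
m=np.zeros(d.shape,bool); m[110:180,240:275]=1; m&=(W[...,2]>.02)&(W[...,2]<.15)&(s['p'].min(2)>90)
box(m,'rack scene',W)
q=W[m]; 
for z in (.03,.06,.09,.12): 
    k=abs(q[:,2]-z)<.01; print(z,r(np.percentile(q[k],[2,98],axis=0)[:,:2],3).tolist())
a=cv2.resize(np.vstack([t['p'][140:280,140:370]]),None,fx=3,fy=3,interpolation=2)
b=cv2.resize(s['p'][100:330,140:400],(520,460),interpolation=2)
cv2.imwrite('pics/ctop.png',a)
c=cv2.resize(s['p'][90:200,210:310],(600,660)[::1],interpolation=2); cv2.imwrite('pics/crack.png',c[:600])
E
```

```text
bench [0.33  0.206 0.005] cable [[np.float64(0.521), np.float64(-0.064), np.float64(0.191)], [np.float64(0.523), np.float64(-0.056), np.float64(0.195)], [np.float64(0.494), np.float64(0.089), np.float64(0.217)], [np.float64(0.436), np.float64(0.371), np.float64(0.263)]]
rack top 219 rect [0.6314 0.1949] [0.029  0.0524] 0.5 z [0.135 0.139 0.143]
beaker 118 rect [0.618  0.0575] [0.0669 0.0658] 0.9 z [0.072 0.079 0.084]
cup 215 rect [ 0.6367 -0.0587] [0.066  0.0701] 88.4 z [0.086 0.113 0.136]
bottle 513 rect [ 0.6312 -0.1773] [0.0778 0.0562] 36.0 z [0.047 0.114 0.175]
timer 243 rect [0.4691 0.2869] [0.0558 0.0544] 3.1 z [0.032 0.036 0.041]
turq 230 rect [0.603  0.3168] [0.0319 0.0515] 72.7 z [0.132 0.139 0.143]
red 221 rect [0.721  0.0423] [0.053  0.0301] 38.2 z [0.131 0.139 0.143]
stand 1974 rect [ 0.4183 -0.1326] [0.2165 0.0929] 88.9 z [0.013 0.031 0.073]
stand white 2966 rect [ 0.419  -0.1204] [0.274  0.1009] 89.1 z [-0.001  0.021  0.071]
rack scene 915 rect [0.6627 0.2548] [0.4189 0.1076] 54.0 z [0.024 0.077 0.141]
0.03 [[0.615, 0.167], [0.82, 0.394]]
0.06 [[0.615, 0.166], [0.733, 0.392]]
0.09 [[0.585, 0.069], [0.641, 0.217]]
0.12 [[0.614, 0.166], [0.644, 0.217]]
```

View pics/crack.png

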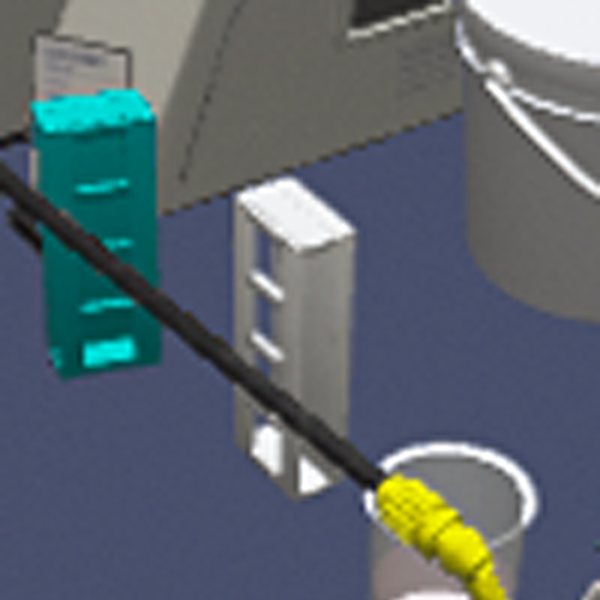

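View pics/ctop.png

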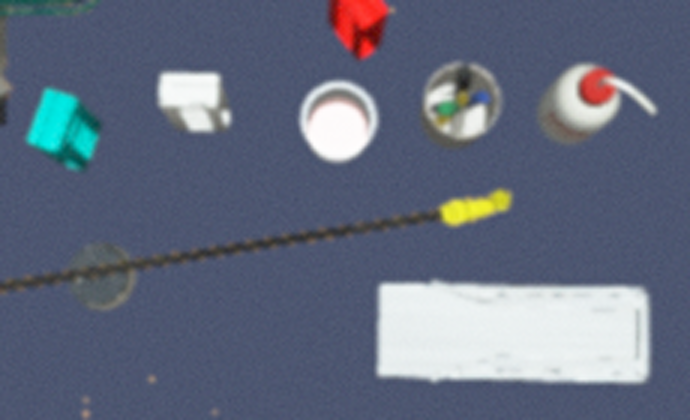

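The crop confirms the rack: white, holes facing −x, yaw about 0. The cable crosses at z ≈ 0.19–0.27 in front of the row. My plan is to grasp high with a tool tilted 35° and lift over the cable. I'll lay it with the tool pointing +y, regrasp it vertically, insert it and push.

```bash
cat >> h.py <<'E'
def q(z,y):
    z=np.array(z,float);z/=np.linalg.norm(z);y=np.array(y,float);y-=z*(y@z);y/=np.linalg.norm(y)
    o=R.from_matrix(np.c_[np.cross(y,z),y,z]).as_quat(); return np.r_[o[3],o[:3]]
def tcp(g,z):
    z=np.array(z,float); return np.array(g,float)-.054*z/np.linalg.norm(z)
def st(l=''):
    s=env.get_state(); print(l,'t',round(s['time'],2),'tcp',np.round(s['tcp_pos'],3),'F',np.round(s['force'],1),'op',round(s['opening'],4),'gf',np.round(s['gripper_force'],1)); return s
E
python3 - <<'E'
from h import *
D=np.radians
def show(n,p,o):
    j=kin.inverse_kinematics(p,o); print(n,np.round(p,3),None if j is None else np.round(j,2))
for th in (30,35,40):
  for sg in (1,-1):
    print('th',th,'sg',sg)
    z0=[np.sin(D(th)),0,-np.cos(D(th))]; y0=[0,sg,0]
    for nm,g in (('grasp',[.628,.195,.115]),('lift',[.628,.195,.40]),('mid',[.45,.17,.40])): show(nm,tcp(g,z0),q(z0,y0))
    a=th+6
    # after yaw by -90: closing dir (0,sg,0)->(sg,0,0)
    zt=[0,np.cos(D(a)),-np.sin(D(a))]; 
    for nm,g in (('layhi',[.42,.06,.2]),('lay',[.42,.085,.03])): show(nm,tcp(g,zt),q(zt,[sg,0,0]))
    zt=[0,-np.cos(D(a)),-np.sin(D(a))]
    show('lay other',tcp([.40,.15,.03],zt),q(zt,[-sg,0,0]))
for sg in (1,-1):
    show('vert',[.42,.1,.1],q([0,0,-1],[sg,0,0]))
E
```

```text
th 30 sg 1
grasp [0.601 0.195 0.162] [-0.71  0.47  0.25  2.09  0.83  0.19  0.26]
lift [0.601 0.195 0.447] [-0.85  0.11  0.38  1.82  0.28  0.78  0.93]
mid [0.423 0.17  0.447] [-1.09 -0.26  0.31  2.12  0.55  0.94  0.54]
layhi [0.42  0.016 0.232] [-0.2   0.47  0.61  2.23 -1.12  1.39  1.17]
lay [0.42  0.041 0.062] [ 0.42  0.77 -0.22  2.21 -1.12  0.86  1.3 ]
lay other [0.4   0.194 0.062] [-0.75  0.83 -0.18  1.95  0.66  1.31  1.71]
th 30 sg -1
grasp [0.601 0.195 0.162] [-1.14  0.62  0.83  2.12 -1.14  0.21 -1.01]
lift [0.601 0.195 0.447] [-0.89  0.11  0.42  1.82  0.27  0.77 -2.21]
mid [0.423 0.17  0.447] [-0.82 -0.22  0.09  2.11  0.46  0.9  -2.52]
layhi [0.42  0.016 0.232] [-0.59  0.89  1.27  2.24 -1.27  1.89 -1.72]
lay [0.42  0.041 0.062] [ 0.05  0.79  0.22  2.24 -1.32  1.13 -1.68]
lay other [0.4   0.194 0.062] [-1.25  0.91  0.47  1.99  0.27  1.06 -1.03]
th 35 sg 1
grasp [0.597 0.195 0.159] [-0.55  0.46  0.02  2.13  1.56  0.29 -0.45]
lift [0.597 0.195 0.444] [-0.92  0.08  0.41  1.88  0.41  0.69  0.8 ]
mid [0.419 0.17  0.444] [-1.14 -0.29  0.3   2.17  0.68  0.91  0.41]
layhi [0.42  0.019 0.
[... 914 characters left out ...]
[0.42  0.047 0.069] [ 0.22  0.66 -0.08  2.26 -1.17  0.78  1.25]
lay other [0.4   0.188 0.069] [-0.72  0.73 -0.17  2.02  0.63  1.15  1.77]
th 40 sg -1
grasp [0.593 0.195 0.156] [-0.73  0.48  0.21  2.19  2.03  0.29  2.17]
lift [0.593 0.195 0.441] [-0.62  0.06  0.06  1.93  0.61  0.63 -2.53]
mid [0.415 0.17  0.441] [-0.49 -0.25 -0.25  2.2   0.6   0.73 -2.68]
layhi [0.42  0.022 0.239] [-0.71  0.72  1.28  2.25 -1.2   1.63 -1.88]
lay [0.42  0.047 0.069] [-0.19  0.73  0.43  2.28 -1.37  1.07 -1.72]
lay other [0.4   0.188 0.069] [-1.21  0.8   0.47  2.05  0.23  0.93 -0.98]
vert [0.42 0.1  0.1 ] [-0.63  0.44  0.3   2.29 -0.3   0.45 -0.08]
vert [0.42 0.1  0.1 ] [-0.22  0.43 -0.19  2.26  0.18  0.46  2.59]
```

```bash
python3 - <<'E'
from h import *
D=np.radians
def show(n,p,o):
    j=kin.inverse_kinematics(p,o); print(n,np.round(p,3),None if j is None else np.round(j,2))
th=22
for sg in (1,):
    z0=[np.sin(D(th)),0,-np.cos(D(th))]; y0=np.array([0,sg,0])
    for nm,g in (('grasp',[.628,.195,.115]),('lift',[.628,.195,.40]),('mid',[.40,.17,.40])): show(nm,tcp(g,z0),q(z0,y0))
    for az in (-90,-75,-60,-45,60,75,90):
      d=np.array([np.cos(D(az)),np.sin(D(az)),0]); yaw=az-180
      c=R.from_euler('z',yaw,degrees=True).apply(y0)
      for a in (42,50):
        zt=d*np.cos(D(a))-np.array([0,0,np.sin(D(a))]); b=-d
        g=np.array([.40,.11,.03])+.045*b
        show(f'az{az} a{a}',tcp(g,zt),q(zt,c)); show('     hi',tcp(g+[0,0,.25],zt),q(zt,c))
E
```

```text
grasp [0.608 0.195 0.165] [-0.61  0.48  0.17  2.    0.29  0.34  0.84]
lift [0.608 0.195 0.45 ] [-0.76  0.17  0.32  1.71  0.14  0.93  1.06]
mid [0.38 0.17 0.45] [-1.06 -0.28  0.25  2.1   0.39  1.07  0.62]
az-90 a42 [0.4   0.195 0.066] [-0.74  0.78 -0.18  1.98  0.64  1.22  1.74]
     hi [0.4   0.195 0.316] [-0.66  0.38 -0.27  1.9   0.55  1.62  2.  ]
az-90 a50 [0.4   0.19  0.071] [-0.71  0.7  -0.17  2.04  0.62  1.08  1.79]
     hi [0.4   0.19  0.321] [-0.64  0.31 -0.25  1.92  0.49  1.52  2.07]
az-75 a42 [0.378 0.192 0.066] [-0.81  0.74 -0.2   2.11  0.8   1.14  1.73]
     hi [0.378 0.192 0.316] [-0.7   0.3  -0.33  2.02  0.65  1.53  2.09]
az-75 a50 [0.379 0.187 0.071] [-0.77  0.66 -0.19  2.16  0.78  1.    1.8 ]
     hi [0.379 0.187 0.321] [-0.67  0.23 -0.29  2.03  0.58  1.43  2.19]
az-60 a42 [0.357 0.184 0.066] [-0.88  0.7  -0.22  2.25  0.99  1.06  1.68]
     hi [0.357 0.184 0.316] [-0.73  0.2  -0.37  2.16  0.75  1.42  2.19]
az-60 a50 [0.36  0.179 0.071] [-0.83  0.63 -0.2   2.29  0.97  0.92  1.77]
     hi [0.36  0.179 0.321] [-0.69  0.14 -0.33  2.15  0.66  1.32  2.31]
az-45 a42 [0.34  0.1
[... 324 characters left out ...]
36 0.316] None
az60 a50 [0.36  0.041 0.071] None
     hi [0.36  0.041 0.321] [-0.31 -0.18  0.41  2.43 -0.87  0.76  0.19]
az75 a42 [0.378 0.028 0.066] [ 0.77  0.74 -0.57  2.39 -1.29  0.48  1.32]
     hi [0.378 0.028 0.316] [-0.59  0.04  0.91  2.36 -1.01  1.11  0.7 ]
az75 a50 [0.379 0.033 0.071] [ 0.67  0.65 -0.56  2.41 -1.26  0.39  1.18]
     hi [0.379 0.033 0.321] [-0.55 -0.06  0.73  2.33 -0.83  0.98  0.44]
az90 a42 [0.4   0.025 0.066] [ 0.3   0.7  -0.07  2.27 -1.16  0.85  1.33]
     hi [0.4   0.025 0.316] [-0.47  0.22  0.83  2.22 -0.96  1.35  0.88]
az90 a50 [0.4   0.03  0.071] [ 0.17  0.62  0.    2.3  -1.16  0.76  1.26]
     hi [0.4   0.03  0.321] [-0.51  0.11  0.74  2.21 -0.82  1.2   0.69]
```

```bash
python3 - <<'E'
from h import *
th=np.radians(22); z0=[np.sin(th),0,-np.cos(th)]; o=q(z0,[0,1,0])
p=np.array(env.get_state()['tcp_pos']); env.grip(.085)
env.movel(p+[0,0,.2],.4); st('up')
env.reach(tcp([.628,.195,.33],z0),o); st('above')
env.movel(tcp([.628,.195,.17],z0),.25)
hit=env.movel(tcp([.628,.195,.115],z0),.12,stop_force=6); st(f'down {hit}')
if not hit:
    env.grip(.03,60); st('grip')
    pic,_=camera('scene'); cv2.imwrite('pics/g1.png',cv2.resize(pic[60:260,140:360],(660,600)))
E
```

```text
up t 0.97 tcp [0.266 0.62  0.504] F [-0.1  0.  -1.5] op 0.0849 gf 0.0
above t 3.02 tcp [0.608 0.196 0.38 ] F [-0.1  0.1 -0.3] op 0.085 gf 0.0
down False t 4.42 tcp [0.608 0.195 0.166] F [ 0.1  0.5 -0.5] op 0.085 gf 0.0
grip t 4.83 tcp [0.608 0.195 0.166] F [-0.8 -2.3  5.8] op 0.0508 gf 61.2
```

View pics/g1.png

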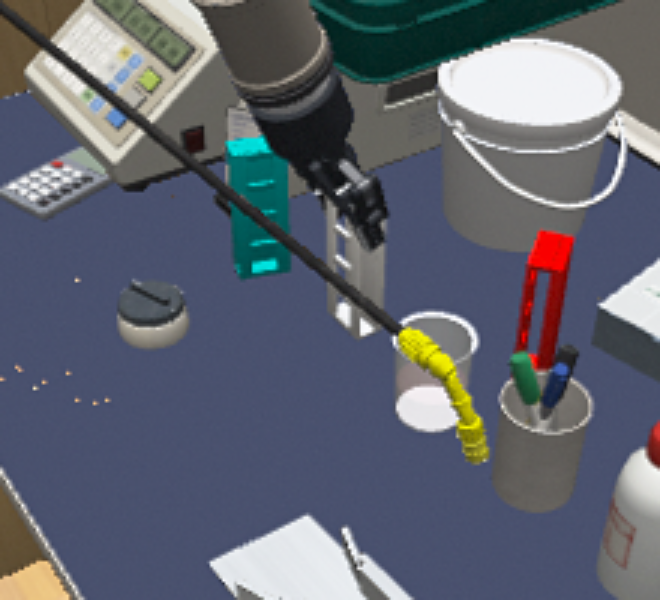

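The picture shows the gripper holding the rack's upper end at (355,215), clear of the cable. Next I'll lift it over, reorient and lay it.

```bash
python3 - <<'E'
from h import *
D=np.radians; th=D(22); z0=[np.sin(th),0,-np.cos(th)]
env.movel(tcp([.628,.195,.43],z0),.3); st('lift')
env.movel(tcp([.39,.19,.43],z0),.3); st('mid')
az=D(-70); a=D(46); d=np.array([np.cos(az),np.sin(az),0]); zt=d*np.cos(a)-np.array([0,0,np.sin(a)])
c=R.from_euler('z',-70-180,degrees=True).apply([0,1,0]); o=q(zt,c)
g=np.array([.385,.135,0])-.045*d
env.reach(tcp(g+[0,0,.35],zt),o); st('hi')
env.movel(tcp(g+[0,0,.09],zt),.25); s=st('low')
pic,_=camera('scene'); cv2.imwrite('pics/g2.png',cv2.resize(pic[100:300,100:320],(660,600)))
E
```

```text
lift t 6.08 tcp [0.607 0.195 0.478] F [-0.4 -0.4 -2.2] op 0.051 gf 62.1
mid t 7.03 tcp [0.371 0.19  0.48 ] F [ 0.1 -0.  -0.9] op 0.0511 gf 62.1
hi t 8.49 tcp [0.357 0.213 0.389] F [-0.1  0.2 -1.9] op 0.0511 gf 62.1
low t 9.68 tcp [0.357 0.213 0.13 ] F [ 1.1  0.1 -0.2] op 0.051 gf 62.1
```

View pics/g2.png

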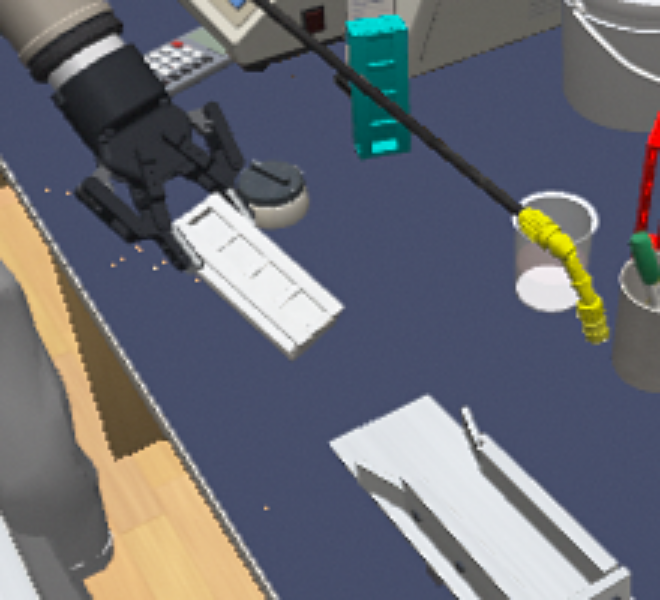

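The rack is held holes up over the place at (260,280), and the timer at (275,190) is clear. I'll lower with a light grip so the rack pivots flat, then release.

```bash
python3 - <<'E'
from h import *
D=np.radians
az=D(-70); a=D(46); d=np.array([np.cos(az),np.sin(az),0]); zt=d*np.cos(a)-np.array([0,0,np.sin(a)])
g=np.array([.385,.135,0])-.045*d
env.grip(.03,20); st('soft')
hit=env.movel(tcp(g+[0,0,.032],zt),.08,stop_force=8); st(f'low {hit}')
env.grip(.085); st('open')
env.movel(tcp(g+[0,0,.032],zt)-.10*zt,.2)
env.dwell(.1)
p,dd,c=snap('top'); w=pts(dd,c); cv2.imwrite('pics/t3.png',cv2.resize(p[150:290,140:370],None,fx=3,fy=3))
env.reach([.36,.2,.33],q([0,0,-1],[-.94,-.34,0])); st()
p,dd,c=snap('top'); w=pts(dd,c); np.savez('t3.npz',p=p,w=w); cv2.imwrite('pics/t3b.png',cv2.resize(p[150:290,140:370],None,fx=3,fy=3))
p,dd,c=snap('scene'); W=pts(dd,c); np.savez('s3.npz',p=p,w=W); cv2.imwrite('pics/s3.png',cv2.resize(p[100:300,100:320],(660,600)))
m=(W[...,2]>.022)&(W[...,2]<.04)&(W[...,0]>.3)&(W[...,0]<.47)&(W[...,1]>.03)&(W[...,1]<.25)&(p.min(2)>150)
r=cv2.minAreaRect(W[m][:,:2].astype(np.float32)); print(m.sum(),r)
E
```

```text
soft t 9.95 tcp [0.357 0.213 0.129] F [ 0.6 -0.5 -1.4] op 0.051 gf 62.1
low True t 10.42 tcp [0.357 0.213 0.098] F [ 0.4 -0.4 -0.9] op 0.0513 gf 59.7
open t 10.86 tcp [0.357 0.213 0.099] F [ 0.5  0.7 -0.4] op 0.085 gf 0.0
 t 12.38 tcp [0.359 0.2   0.329] F [0.4 1.  0. ] op 0.0848 gf 0.0
616 ((0.37805479764938354, 0.14932698011398315), (0.05373580381274223, 0.1428915560245514), 21.13385772705078)
```

View pics/s3.png

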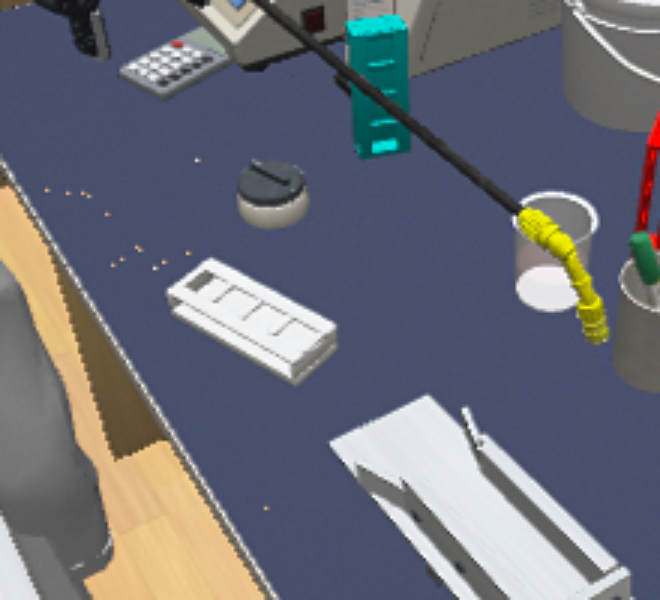

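The rack lies flat, holes up, at (250,320), released and short of the slope. Now I'll measure the stand rails and the low edge.

```bash
python3 - <<'E'
import numpy as np, cv2
T=np.tan(np.radians(9))
for f in ('t3','s3'):
    t=np.load(f+'.npz'); w=t['w']; p=t['p']; x,y,z=w[...,0],w[...,1],w[...,2]
    box=(x>.34)&(x<.5)&(y>-.30)&(y<.03)
    h=z-T*np.clip(.017-y,0,1)
    dk=box&(abs(x-.419)<.02)&(y<-.01)&(y>-.2)&(h<.012)
    k=np.polyfit(y[dk],z[dk],1); print(f,'deck slope deg',np.degrees(np.arctan(k[0])),'zero y',-k[1]/k[0],'bench z',np.median(z[(abs(x-.419)<.03)&(y>.03)&(y<.06)]))
    for nm,lo,hi in(('railA',.435,.48),('railB',.36,.405)):
        m=box&(x>lo)&(x<hi)&(abs(h-.038)<.006)&(y<-.09)&(y>-.225)
        kk=np.polyfit(y[m],x[m],1); print(nm,m.sum(),'slope',kk[0],'x at y=-.08',np.polyval(kk,-.08),'x at -.22',np.polyval(kk,-.22),'spread',np.percentile(x[m]-kk[0]*(y[m]+.08),[3,50,97]))
    m=box&(p.min(2)>130); r=cv2.minAreaRect(w[m][:,:2].astype(np.float32)); print(r, 'y',np.percentile(y[m],[.5,99.5]))
    m=box&(p.min(2)>130)&(y>-.03)&(z<.012)  # bare deck width
    print('bare deck x',np.percentile(x[m],[1,99]))
    m=box&(y<-.2)&(z>.068); print('top z',z[m].max() if m.any() else None,np.percentile(y[m],[2,98]) if m.any() else '')
E
```

```text
t3 deck slope deg -8.931963443683173 zero y 0.009843492265222584 bench z -0.00023054786256299266
railA 196 slope 0.0018400258962220377 x at y=-.08 0.44829431402692566 x at -.22 0.4480367104014546 spread [0.44317624 0.44880603 0.45448285]
railB 206 slope 0.012219429767887958 x at y=-.08 0.3913082229451659 x at -.22 0.3895975027776616 spread [0.38578845 0.3913966  0.39690455]
((0.4206647574901581, -0.12121272087097168), (0.2733183801174164, 0.09803430736064911), 89.32242584228516) y [-0.25647429  0.01341884]
bare deck x [0.37529042 0.46722656]
top z 0.07920799061969337 [-0.23570945 -0.20126655]
s3 deck slope deg -12.762952979629436 zero y -0.03273288308057942 bench z -0.00010527427475947016
railA 327 slope 0.00892212365424135 x at y=-.08 0.4463378763085394 x at -.22 0.4450887789969456 spread [0.44086015 0.44620949 0.45249674]
railB 396 slope 0.00811373153979809 x at y=-.08 0.387852820968338 x at -.22 0.38671689855276625 spread [0.38264658 0.3877293  0.39427098]
((0.42876189947128296, -0.10707096755504608), (0.11620582640171051, 0.2737283408641815), 0.5480729937553406) y [-0.24266306  0.02504636]
bare deck x [0.37406209 0.46453878]
top z 0.07891018570881313 [-0.23836637 -0.20179924]
```

```bash
cat >> h.py <<'E'
LOW=.012; S9,C9=np.sin(np.radians(9)),np.cos(np.radians(9))
U=np.array([-.0085,-1,0]); V=np.array([-1,.0085,0])
def deck(s,h=0):
    "world point at s up the slope (bench for s<0), h above the surface"
    y=LOW-s*(C9 if s>0 else 1); return np.array([.4187+.0085*(y+.08),y,max(s,0)*S9+h])
E
python3 - <<'E'
from h import *
t=np.load('t3.npz'); w=t['w']; p=t['p']
m=(w[...,2]>.02)&(w[...,2]<.04)&(w[...,0]>.3)&(w[...,0]<.47)&(w[...,1]>.04)&(w[...,1]<.24)&(p.min(2)>130)
(cx,cy),sz,an=cv2.minAreaRect(w[m][:,:2].astype(np.float32)); print(m.sum(),cx,cy,sz,an)
ang=an if sz[0]>sz[1] else an+90
if ang>0: ang-=180
f=np.array([np.cos(np.radians(ang)),np.sin(np.radians(ang)),0]); print(ang,f)
c=np.array([(cx+.378)/2,(cy+.1493)/2,0]); g=c-.035*f
cl=np.array([f[1],-f[0],0]); cl=cl if cl[0]<0 else -cl
o=q([0,0,-1],cl)
env.reach(g+[0,0,.054+.13],o)
hit=env.movel(g+[0,0,.054+.024],.2,stop_force=8); st(f'dn {hit}')
env.grip(.03,50); st('grip')
env.movel(g+[0,0,.054+.040],.15); st('lift')
# level, front end at s=-5, 12 mm up
gp=deck(-5e-3-.070-.035,.024+.012)
h1=env.movel(gp+[0,0,.054],.15,rot=q([0,0,-1],V),stop_force=15); st(f'front {h1}')
# pitched 6 deg, front at s=90
a=np.radians(6); z=-np.array([0,0,1])*np.cos(a)+U*np.sin(a)
n=-z; ax=U*np.cos(a)+np.array([0,0,1])*np.sin(a)
rear=deck(-.050,.006); gp=rear+.035*ax+.024*n
h2=env.movel(tcp(gp,z),.1,rot=q(z,V),stop_force=12); st(f'set {h2}')
p,_=camera('scene'); cv2.imwrite('pics/s4.png',cv2.resize(p[150:340,160:330],(537,600)))
E
```

```text
512 0.38200634717941284 0.14802297949790955 (0.05180799588561058, 0.133798286318779) 20.8723201751709
-69.1276798248291 [ 0.35628664 -0.93437671  0.        ]
dn False t 13.81 tcp [0.368 0.182 0.079] F [-0.7  0.5  0.4] op 0.0851 gf 0.0
grip t 14.24 tcp [0.368 0.182 0.079] F [-2.5 -1.2 14.2] op 0.0504 gf 51.9
lift t 14.5 tcp [0.368 0.182 0.095] F [-0.2 -0.1 -1.3] op 0.0505 gf 54.0
front False t 15.18 tcp [0.42  0.122 0.09 ] F [-0.3  1.  -2.2] op 0.0504 gf 54.0
set False t 16.2 tcp [0.42  0.036 0.087] F [ 0.3 -0.4 -1.5] op 0.0505 gf 54.0
```

View pics/s4.png

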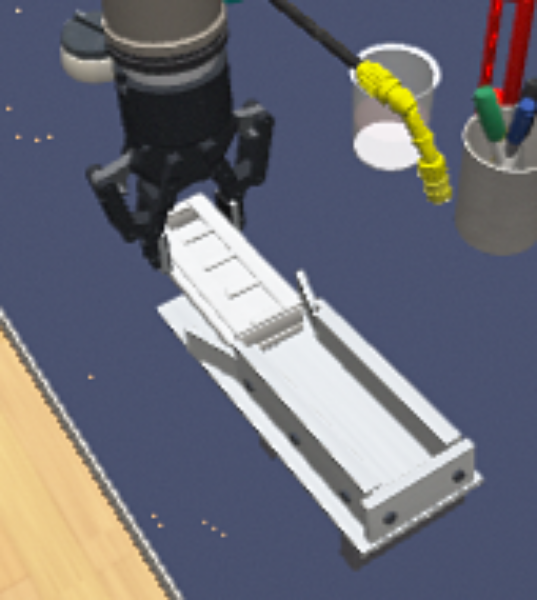

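The rack sits between the flared guides, front end at (270,330), aligned. I'll release it, come round behind with closed fingers, and push.

```bash
python3 - <<'E'
from h import *
env.grip(.085); st('rel')
s=env.get_state(); env.movel(np.array(s['tcp_pos'])+[0,0,.07],.25)
n=np.array([0,0,1])*C9-U*S9; o=q(-n,V); L=env.nose_length
P=lambda s,h=.006: deck(s,h)+L*n
env.movel(P(-.095,.07),.25,rot=o); env.grip(0.0); st('closed')
env.movel(P(-.095),.2,stop_force=8); st('down')
h=env.movel(P(0),.08,stop_force=12); st(f'A {h}')
if not h:
    h=env.movel(P(.08),.08,stop_force=12); st(f'B {h}')
if not h:
    h=env.movel(P(.106),.04,stop_force=10); st(f'C {h}')
p,d,c=snap('top'); np.savez('t5.npz',p=p,w=pts(d,c))
p,d,c=snap('scene'); cv2.imwrite('pics/s5.png',cv2.resize(p[150:340,160:330],(537,600)))
E
```

```text
rel t 16.69 tcp [0.42  0.035 0.087] F [-0.6  0.5 -0.2] op 0.085 gf 0.0
closed t 18.38 tcp [0.42  0.118 0.142] F [-0.5  0.2  0.1] op 0.0004 gf 0.0
down t 18.85 tcp [0.42  0.118 0.078] F [0.1 0.4 0.1] op 0.0002 gf 0.0
A False t 20.19 tcp [0.419 0.023 0.078] F [-0.2  0.2  0. ] op -0.0001 gf 0.0
B False t 21.34 tcp [ 0.419 -0.055  0.09 ] F [-0.5  1.  -0.3] op -0.0003 gf 0.0
C True t 21.86 tcp [ 0.419 -0.074  0.093] F [0.2 1.8 0.6] op 0.0001 gf 1.0
```

View pics/s5.png

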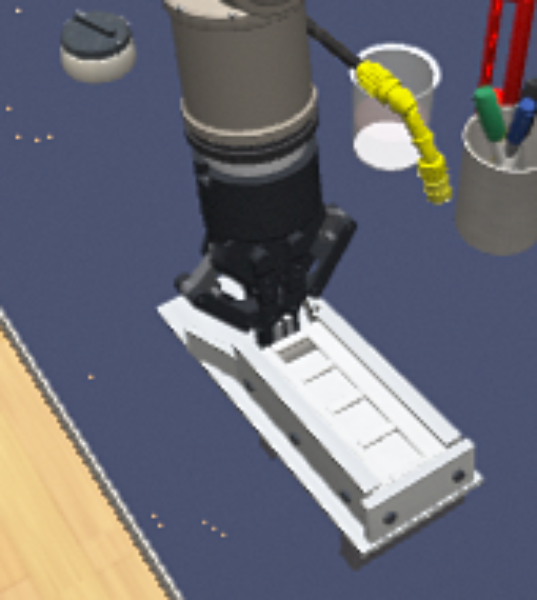

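The rack is in the channel, holes up, front against the stop near (420,470). The push halted at s ≈ 99 mm, where the stop is expected. I'll back off and check.

```bash
python3 - <<'E'
from h import *
n=np.array([0,0,1])*C9-U*S9; L=env.nose_length; P=lambda s,h=.006: deck(s,h)+L*n
h=env.movel(P(.104),.03,stop_force=12); s=st(f'again {h}')
print('s tip',(LOW-(np.array(s['tcp_pos'])-L*n)[1])/C9)
env.movel(P(.05,.010),.1); env.movel(P(.03,.10),.25)
env.movel(P(-.10,.25),.3); env.dwell(.3); st('clear')
p,d,c=snap('scene'); w=pts(d,c); cv2.imwrite('pics/s6.png',cv2.resize(p[215:335,200:330],(650,600),interpolation=2))
p,d,c=snap('top'); w=pts(d,c); x,y,z=w[...,0],w[...,1],w[...,2]
r=np.round
def cen(u0,u1,v0,v1,a,b):
    m=np.zeros(d.shape,bool); m[v0:v1,u0:u1]=1; m&=(z>a)&(z<b); return r(cv2.minAreaRect(w[m][:,:2].astype(np.float32))[0],4)
print('beaker',cen(235,272,160,196,.07,.09),'cup',cen(275,310,155,190,.08,.15),'bottle',cen(315,362,155,190,.03,.2),'timer',cen(160,188,218,246,.03,.06))
hh=(z*C9-(LOW-y)*S9); s=(LOW-y)*C9+z*S9
m=(abs(x-.419)<.018)&(s>.05)&(s<.30); 
for a in np.arange(.08,.27,.01):
    k=m&(abs(s-a)<.005); print(r(a,2),r(np.median(hh[k]),3),end=' | ')
E
```

```text
again True t 22.17 tcp [ 0.419 -0.075  0.093] F [-0.3  1.1  0.9] op -0.0 gf 1.0
s tip 0.09913313250642562
clear t 24.41 tcp [0.42  0.122 0.321] F [-0.7  0.1  0.1] op -0.0 gf 0.0
beaker [0.6181 0.0575] cup [ 0.637  -0.0587] bottle [ 0.6312 -0.1775] timer [0.4881 0.2956]
0.08 -0.0 | 0.09 0.0 | 0.1 -0.0 | 0.11 0.028 | 0.12 0.011 | 0.13 0.012 | 0.14 1.288 | 0.15 0.012 | 0.16 0.01 | 0.17 0.011 | 0.18 0.028 | 0.19 0.01 | 0.2 0.01 | 0.21 0.029 | 0.22 0.012 | 0.23 0.011 | 0.24 0.028 | 0.25 0.033 | 0.26 0.032 |
```

View pics/s6.png

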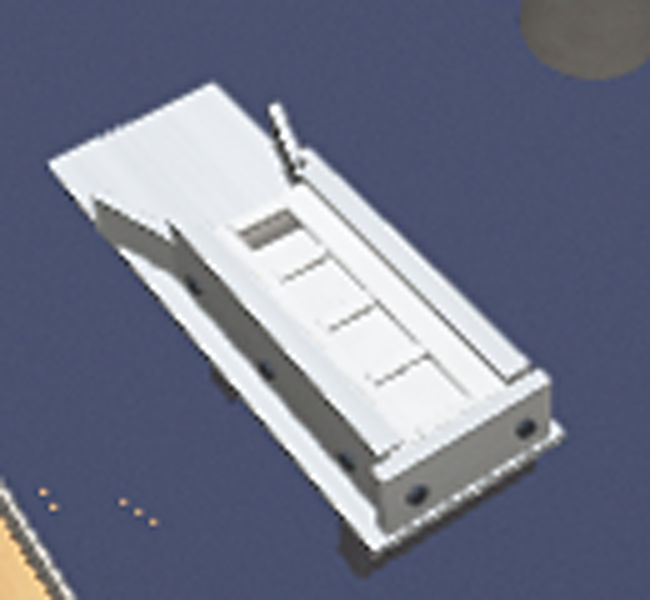

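The rack is flush with the stop: its front end is at (470,390) and the surface heights run continuously into the stop at s = 250 mm. The timer's top-view reading is probably occluded by the arm, so I'll verify it in the scene view before handing in.

```bash
python3 - <<'E'
from h import *
p,d,c=snap('scene'); s=np.load('scene.npz'); w=pts(d,c)
ok=True
for n,(u0,u1,v0,v1) in dict(timer=(176,206,150,180),beaker=(268,302,160,206),cup=(303,340,175,232),bottle=(338,382,190,265)).items():
    df=cv2.absdiff(p[v0:v1,u0:u1],s['p'][v0:v1,u0:u1]).max(2); print(n,(df>40).mean())
    if n=='timer': ok=(df>40).mean()<.08
if ok: print(job.job_done())
st()
E
```

```text
timer 0.0
beaker 0.0
cup 0.0
bottle 0.0
the job is handed in; nothing more can be done
None
the job is handed in; nothing more can be done
```

The rack lies holes up between the rails with its front end against the top stop, released. The beaker, wash bottle, pen cup and timer are unmoved in the final scene picture, and I handed the job in at about 24.5 s; no verdict was returned.

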